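# Change over the token pans under the laundry's coin counter

### The arm

A 6-joint arm with a two-finger parallel gripper is mounted at the origin on the work surface. World frame = base frame: x ahead of the robot, y to its left, z up, the work surface at z = 0. Lengths are in m, angles in rad, forces in N, time in s.
With the tool pointing down it reaches from about 0.275 to 0.75 m from the base axis. Payload 10.2 kg.
Tool frame: the origin (TCP) lies on the centre line of the jaws, within the pads' length; the fingertips stand 11 mm ahead of it and the grasp point (between the pads) lies 8 mm behind it; z points along the fingers, y is the line along which they close (so a half turn about z gives the same grasp; the last joint's range is limited). The gripper opens to 88 mm and grips with 3 to 60 N. Pads are 18 mm wide; open, the fingers measure 123 mm over their backs; the gripper's body (75 mm by 187 mm) begins 45 mm behind the grasp point.
Start: joints at [-1.561, 0.313, 1.498, -0, 1.331, -0.223], TCP at [0.121, -0.511, 0.25] pointing down, gripper open.
Joint ranges: [-2.94, 2.94], [-0.97, 2.17], [0.19, 2.56], [-1.23, 4.37], [0.02, 3.11], [-2.88, 2.88]. Speed limits (rad/s): [2.39, 2.39, 3.01, 3.14, 3.14, 3.14].

### API

Orientations are given as a unit quaternion [w, x, y, z].
In Python, from bench import manip gives the robot as it stands. The module is installed in compiled form; this text tells all that it offers.
- The arm moves only by the tool jog_arm, never from a script. Its argument "steps" is text: rows parted by semicolons, each of 7 numbers parted by spaces: the turn, a rotation vector about the world's x, y, z in degrees, then the shift along the world's x, y, z in m, then the opening, from -1 (shut) to 1 (fully open). In form: ax ay az dx dy dz grip; .... A call has 1 to 20 rows; each row shifts and turns the commanded pose from where the row before left it; what a row does not reach is not made up. A row lasts 1/12 s, in which the tool goes at most 41.7 mm and 7.16 degrees, less where a joint would pass 70% of its speed; a pose out of reach is approached as far as the arm can. A call is refused whole if a number of a shift passes 0.0417 or a number of a turn 7.16, either way. A call with a gripper value outside its range is refused whole. The fingers move at their own pace and stop on an object; "force" is the grip in N (left out, the last holds). Time passes only in rows, so rows that do not move let the fingers close. It gives the time, the measured TCP pose, the force, the opening and the grip force at its end, in the units of the state.
- manip.read_state(): the state, without advancing time (a new reading comes with each control period).
- manip.capture(name): name is "side" or "top"; returns the picture (420x560x3 uint8, red, green, blue); there is no depth.
- manip.calibration(name): a dict with "intrinsics" (3x3 intrinsics, pixels), "dist" ([k1, k2, p1, p2, k3] as OpenCV has them; the pictures are not rectified), "origin" and "rotation" of the camera in the world. Camera axes: x right, y down, z forward; pixel columns grow to the right and rows downward; lengths in m; the calibration is good to about 2 mm. A picture is of the moment at which its call begins. calibration takes no time and is no camera call.
- manip.hand_in(): hands the job in; it is judged then, once.
Trained networks look in the newest picture that a camera, given by its name, has taken for a name from the list of things; names that differ only in an ending like _2 or _b are one class to them, and where a whole thing is asked for, a point or a joint stands for the part that bears it (a point fixed in the world has none). Each returns a list of dicts, best first, with "confidence" (0 to 1); they miss things now and then, are a little off and sometimes report something else, mostly with a low value. They report only what shows in the picture. A call takes as long as a camera call. They do not tell look-alikes from the thing itself.
- manip.regions_of(target, camera): "mask" (420x560 bool, what is visible of it) and "box" ([left, top, right, bottom] in pixels, round what is visible of it).
The state is a dict: "time": time; "qpos": joint angles; "qd": joint speeds; "tau": joint torques, N m; "position": TCP position; "orientation": TCP orientation; "ft_force": force on the tool from outside, world axes, zero at the start; "ft_torque": the same for the moment, N m; "finger_gap": finger opening in m; "grasp_force": force on a finger pad.
Only numpy, scipy, OpenCV 4.12 (cv2) and the standard library are available. Lean on these libraries where they do the work, as an engineer would, in place of code of your own. Each camera call takes 0.05 s, during which the arm holds its last target. There are 200 camera calls.

### The job

The tokens in the pan under the counting machine's spout are counted: slide that pan along the table top, without lifting or tipping it, out from under the machine and on to the round weigh plate, so that its whole base stands on the plate and all the tokens stay in it. Then slide the empty pan across from its waiting mark in the same way, until it stands centred under the spout. Let go of both pans and leave the other things on the table where they are.

Things in the scene. Friction and masses are not known exactly. Their poses are not given: they have to be found in the camera images.
- pan_full: Round aluminium pan, flat base 106 mm across, rim 116 mm, 50 mm high, wall 3 mm, about 0.34 kg, loose. Origin: centre of its underside, z up; its straight handle runs out along its own -x, towards the robot at the start. The pan with the tokens: starts under the spout, within 16 mm and 0.15 rad of square to the machine.
- pan_empty: Round aluminium pan, flat base 106 mm across, rim 116 mm, 50 mm high, wall 3 mm, about 0.34 kg, loose. Origin: centre of its underside, z up; its straight handle runs out along its own -x, towards the robot at the start. The empty pan: starts on the waiting mark, within 15 mm, turned up to 0.25 rad.
- pan_full_grip (a point): Middle of the grip of the token pan's handle, 115 mm from the pan's centre along its own -x and 42 mm above its base. The black grip is level, 18 mm wide (along the pan's y), 12 mm thick, and spans 75 to 140 mm from the pan's centre. Pinched firmly across its width, the pan slides easily on the table.
- pan_empty_grip (a point): Middle of the grip of the empty pan's handle, 115 mm from the pan's centre along its own -x and 42 mm above its base. The black grip is level, 18 mm wide (along the pan's y), 12 mm thick, and spans 75 to 140 mm from the pan's centre. Pinched firmly across its width, the pan slides easily on the table.
- counter: Token counting machine, fixed, near the middle, front (own -x) towards the robot within 0.15 rad. Origin: on the table exactly under the spout, where a painted ring 122 mm across marks the pan's place. Its head hangs over that place; the space beneath is open in front and on both sides, 200 mm high apart from the spout and the pedestal.
- head_front (a point): Middle of the head's lower front edge, machine x -117 mm, 200 mm up. The white head spans machine x -117 to +173, y -42 to +42 mm, 200 to 300 mm up (hopper to 365). The handle of a pan under the spout shows only 8 to 28 mm beyond it: no room for an upright gripper, so lean the tool back towards the robot (25 degrees is enough) and reach in under the edge.
- spout (a point): Mouth of the spout, straight above the machine's origin, 100 mm above the table; 44 mm across there, widening to 68 mm at the head.
- pedestal (a point): Middle of the top front edge of the machine's base plate, behind the pan's place: plate 18 mm high, machine x +95 to +245, y -65 to +65 mm, carrying two posts 26 mm thick at x +130, y -26 and +26 mm.
- weigh_plate: Round brushed-steel weigh plate 156 mm across with a dark gap round it, let in flush with the table top (pans slide on to it without a step). Origin: its centre, at table height. It is on the left or the right of the token counter.
- wait_mark: Painted ring 122 mm across on the table top, look only, on the other side of the token counter from the weigh plate. Origin: its centre.
- token1: Brass laundry token, disc 27 mm across and 3 mm thick, 14 g, loose in the first pan. Origin: centre of its underside.
- token2: Brass laundry token, disc 27 mm across and 3 mm thick, 14 g, loose in the first pan. Origin: centre of its underside.
- token3: Brass laundry token, disc 27 mm across and 3 mm thick, 14 g, loose in the first pan. Origin: centre of its underside.
- token4: Brass laundry token, disc 27 mm across and 3 mm thick, 14 g, loose in the first pan. Origin: centre of its underside.
- token5: Brass laundry token, disc 27 mm across and 3 mm thick, 14 g, loose in the first pan. Origin: centre of its underside.
- padlock: Bystander: brass padlock lying flat, 20 mm high, about 75 x 50 mm, on the robot's side of the counter, left.
- calculator: Bystander: desk calculator, 120 x 76 x 17 mm, on the robot's side, right.
- mug: Bystander: white mug, 80 mm across, 90 mm high, handle along its +y, at the back left.
- spray: Bystander: spray bottle, 70 mm across, 177 mm high, at the back right.
- stapler: Bystander: stapler, 130 x 34 x 50 mm, at the far left.
- scoop_tub: Bystander: white plastic tub, 94 mm across, 75 mm high, at the far right.
Things that resemble listed ones, but are neither listed nor needed, are in the scene too. Leave any red or yellow look-alike of the pan_full alone.

How it is judged:
On the way, in this order (a step that is already met when the one before it is completed fails the run):
1. the pan with the tokens stands on the weigh plate (horizontal distance between pan_full and weigh_plate below 0.025 m and horizontal distance between each of token1, token2, token3, token4, token5 and pan_full below 0.055 m and height (world z) of each of token1, token2, token3, token4, token5 below 0.04 m), for 0.2 s.
2. the empty pan stands under the spout (horizontal distance between pan_empty and counter below 0.025 m), for 0.2 s.
At the end, for the whole second after the job is handed in: The token pan's centre is within 25 mm of the weigh plate's centre (its whole base on the plate) with all five tokens in it, the empty pan's centre is within 25 mm of the point under the spout, and both stand flat on the table, let go and at rest (all of step 1 and horizontal distance between pan_empty and counter below 0.025 m and linear speed of each of pan_full, pan_empty below 0.01 m/s and height (world z) of each of pan_full, pan_empty below 0.004 m and angle between each of pan_full, pan_empty's own z axis and vertical below 0.05 rad); the robot touches nothing.
It fails at once if a pan is lifted more than 8 mm or tipped more than 0.15 rad (height (world z) of any of pan_full, pan_empty above 0.008 m or angle between any of pan_full, pan_empty's own z axis and vertical above 0.15 rad).
It fails at once if a bystander is moved more than 30 mm (distance of any of padlock, calculator, mug, spray, stapler, scoop_tub from where it was at the start of the episode above 0.03 m).
It also fails if it takes over 59 s, if anything falls off the work surface, if the arm or the gripper's body presses on something with over 40 N, if the wrist force passes 120 N, or if a joint passes its speed limit or range.

## Working session

There is one attempt and no reset: what is moved stays moved. The work goes in short steps, Python scripts to look and compute and a tool call to move; the robot and the scene stay as the last step left them, time stands still between calls to the robot, and variables do not carry over. Pictures are saved under pics/ and viewed, at most 10 in all, crops included, and the job is handed in when it is done.

Besides the shell and the picture viewer there is one more tool, called after "Emit:" as name(argument=value, ...) on one line, values as JSON. jog_arm: Moves the arm, as the interface text tells. Its arguments: {"type":"object","properties":{"steps":{"type":"string"},"force":{"type":"number"}},"required":["steps"]}

```bash
mkdir -p pics
cat > h.py <<'E'
import numpy as np, cv2
from bench import manip
def ray(cam,uv):
    c=manip.calibration(cam);K=np.array(c["intrinsics"]);d=np.array(c["dist"])
    p=cv2.undistortPoints(np.array(uv,float).reshape(-1,1,2),K,d).reshape(-1,2)
    R=np.array(c["rotation"]);return np.array(c["origin"]),np.c_[p,np.ones(len(p))]@R.T
def onz(cam,uv,z):
    o,r=ray(cam,uv);return (o+r*((z-o[2])/r[:,2])[:,None])
def proj(cam,P):
    c=manip.calibration(cam);R=np.array(c["rotation"]);o=np.array(c["origin"])
    rv=cv2.Rodrigues(R.T)[0];return cv2.projectPoints(np.array(P,float).reshape(-1,3),rv,-R.T@o,np.array(c["intrinsics"]),np.array(c["dist"]))[0].reshape(-1,2)
def save(cam,name):
    im=manip.capture(cam);cv2.imwrite(f"pics/{name}.png",im[:,:,::-1]);return im
E
python3 - <<'E'
from h import *
np.set_printoptions(precision=3,suppress=True)
a=save("top","t0");b=save("side","s0")
cv2.imwrite("pics/both.png",cv2.resize(np.vstack([a,b])[:,:,::-1],(560,840))[:,:]) 
for cam in("top","side"):
    print(cam,manip.calibration(cam)["origin"],np.array(manip.calibration(cam)["rotation"])[:,2])
    for n in["pan_full","pan_empty","pan_full_grip","weigh_plate","wait_mark","counter","padlock","calculator","mug","spray","token1"]:
        for r in manip.regions_of(n,cam)[:4]:
            m=r["mask"];ys,xs=np.nonzero(m);uv=[xs.mean(),ys.mean()]
            print(n,round(r["confidence"],2),r["box"],m.sum(),onz(cam,[uv],0)[0][:2])
print(manip.read_state()["orientation"],manip.read_state()["time"])
E
```

```text
Traceback (most recent call last):
IndexError: too many indices for array: array is 1-dimensional, but 2 were indexed
```

View pics/t0.png

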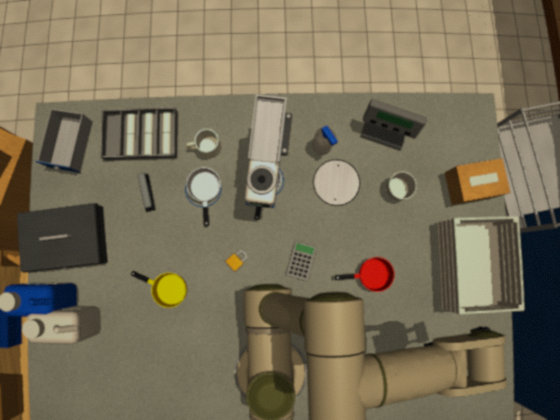

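View pics/s0.png

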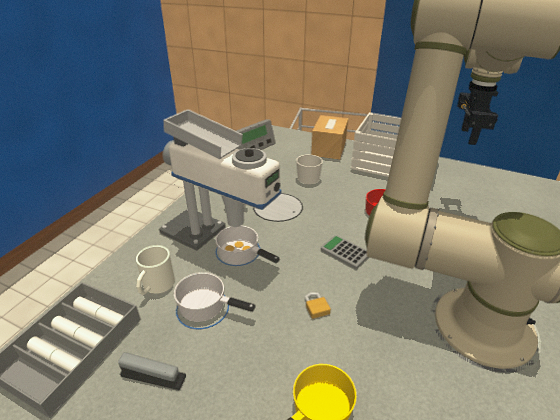

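The top view shows x pointing up and y pointing left. The full pan is under the head, with its handle tip at about (258,212). The empty pan is at (205,186), the weigh plate is on the right at (336,183), and the yellow (170,289) and red (375,275) pans are look-alikes. In the side view the full pan with brass tokens is at (238,243) and the empty aluminium pan at (201,297). The calibration rotation is 1-D, most likely a quaternion.

```bash
python3 - <<'E'
s=open('h.py').read()
s=s.replace('R=np.array(c["rotation"])','R=rot(c)')
s=s.replace('def ray','''from scipy.spatial.transform import Rotation as Ro
def rot(c):
    q=np.array(c["rotation"]);return Ro.from_quat(q[[1,2,3,0]]).as_matrix() if q.size==4 else Ro.from_rotvec(q).as_matrix()
def ray''',1)
open('h.py','w').write(s)
E
python3 - <<'E'
from h import *
np.set_printoptions(precision=3,suppress=True)
for cam in("top","side"):
    manip.capture(cam);c=manip.calibration(cam);print(cam,c["origin"],c["rotation"],rot(c)[:,2])
    for n in["pan_full","pan_empty","pan_full_grip","weigh_plate","wait_mark","counter","padlock","calculator","token1"]:
        for r in manip.regions_of(n,cam)[:4]:
            m=r["mask"];np.save(f"m_{cam}_{n}_{[round(v) for v in r['box']][0]}.npy",m);ys,xs=np.nonzero(m);uv=[xs.mean(),ys.mean()]
            print(n,round(r["confidence"],2),np.round(r["box"]),m.sum(),onz(cam,[uv],0)[0][:2])
s=manip.read_state();print(s["orientation"],s["time"],s["position"])
print(proj("top",[s["position"]]),proj("side",[s["position"]]))
im=cv2.imread("pics/s0.png");cv2.imwrite("pics/c0.png",cv2.resize(im[190:340,150:350],None,fx=4,fy=4,interpolation=cv2.INTER_CUBIC))
im=cv2.imread("pics/t0.png");cv2.imwrite("pics/c1.png",cv2.resize(im[90:230,170:370],None,fx=4,fy=4,interpolation=cv2.INTER_CUBIC))
E
```

```text
top [ 0.368 -0.011  1.521] [ 0.038 -0.698  0.714 -0.044] [ 0.116 -0.01  -0.993]
pan_full 0.98 [336. 255. 394. 294.] 1054 [ 0.316 -0.355]
pan_full 0.69 [253. 173. 282. 224.] 144 [0.581 0.006]
pan_full 0.61 [131. 270. 189. 310.] 1044 [0.285 0.349]
pan_empty 0.78 [186. 169. 219. 226.] 973 [0.631 0.218]
pan_empty 0.6 [246. 100. 293. 206.] 3705 [ 0.76  -0.001]
pan_full_grip 0.9 [334. 258. 392. 293.] 1152 [ 0.316 -0.353]
pan_full_grip 0.8 [131. 273. 189. 307.] 1121 [0.285 0.351]
weigh_plate 0.81 [311. 158. 359. 206.] 1710 [ 0.636 -0.24 ]
counter 0.92 [248.  95. 292. 207.] 3721 [ 0.758 -0.001]
padlock 0.5 [226. 250. 250. 267.] 174 [0.373 0.111]
calculator 0.82 [286. 244. 313. 279.] 822 [ 0.37  -0.108]
side [0.206 0.709 0.72 ] [ 0.092 -0.186  0.868 -0.452] [ 0.329 -0.75  -0.574]
pan_full 0.96 [292. 363. 357. 418.] 3130 [0.292 0.306]
pan_full 0.95 [215. 226. 279. 263.] 1515 [ 0.653 -0.018]
pan_full 0.66 [366. 187. 387. 212.] 308 [ 0.364 -0.418]
pan_empty 0.83 [172. 274. 258. 321.] 2122 [0.644 0.192]
pan_full_grip 0.78 [213. 228. 280. 263.] 1518 [ 0.653 -0.017]
pan_full_grip 0.67 [286. 362. 356. 418.] 3077 [0.292 0.307]
pan_full_grip 0.54 [364. 190. 382. 213.] 288 [ 0.365 -0.417]
weigh_plate 0.56 [254. 194. 303. 222.] 881 [ 0.623 -0.234]
wait_mark 0.4 [176. 309. 212. 332.] 23 [0.628 0.26 ]
counter 0.82 [160. 108. 283. 249.] 10013 [ 0.934 -0.324]
padlock 0.94 [308. 292. 327. 318.] 393 [0.38  0.102]
calculator 0.88 [321. 235. 368. 267.] 878 [ 0.375 -0.116]
token1 0.61 [224. 246. 237. 250.] 44 [0.676 0.004]
token1 0.51 [233. 243. 242. 247.] 41 [ 0.659 -0.021]
[ 0.     0.993  0.116 -0.   ] 1.1 [ 0.121 -0.511  0.25 ]
[[448.564 342.649]] [[469.4   133.313]]
```

View pics/c0.png

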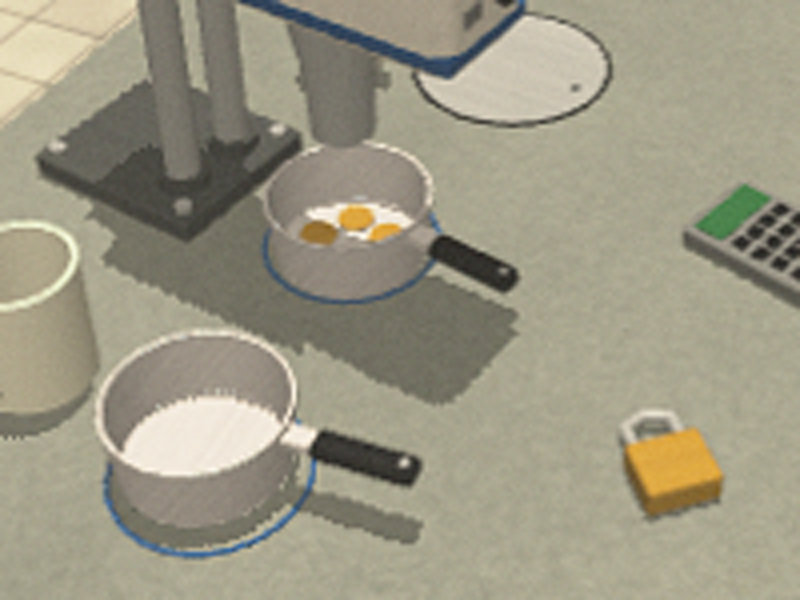

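View pics/c1.png

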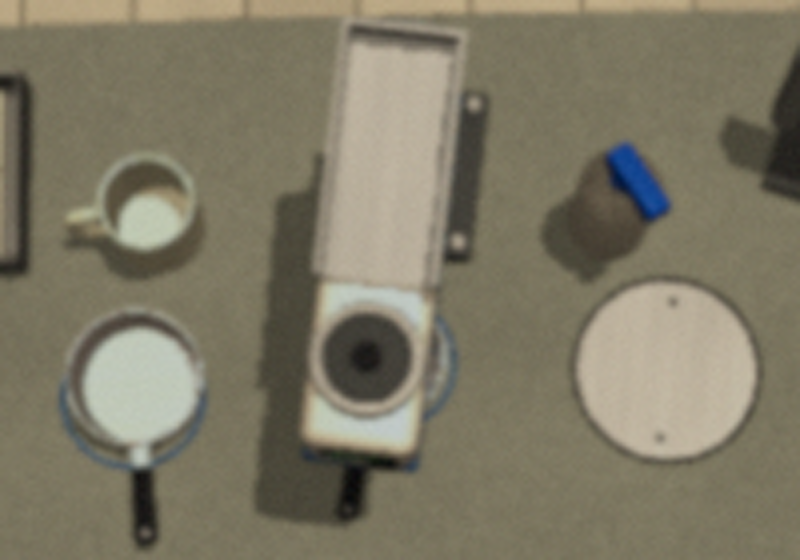

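The crops show five items that matter. The aluminium pan with tokens is inside the blue ring under the spout, with its handle ending at side-crop (514,280). The empty aluminium pan is on the left ring. The plate is at top-crop (667,369). Red and yellow pans are elsewhere, so the identities are clear. Next I fit circles of known size to the edges I read off.

Run:
```python
from h import *
from scipy.optimize import least_squares
np.set_printoptions(precision=4,suppress=True)
S=lambda p:np.array(p)/4+[150,190]-.4
T=lambda p:np.array(p)/4+[170,90]-.4
def circ(cam,p,z,r):
    P=onz(cam,p,z)[:,:2];f=least_squares(lambda c:np.hypot(*(P-c).T)-r,P.mean(0));return f.x,f.fun*1000
print("ring",circ("side",S([(265,250),(290,287),(345,300),(400,286),(438,252),(437,220)]),0,.061))
print("ringT",circ("top",T([(456,365),(430,415),(436,318)]),0,.061))
print("fullrim",circ("side",S([(265,195),(433,190),(300,153),(350,141),(400,153)]),.05,.058))
print("emptyrimS",circ("side",S([(98,405),(297,390),(200,330),(130,355),(262,345)]),.05,.058))
print("emptyrimT",circ("top",T([(67,370),(204,370),(135,308),(90,325),(183,325)]),.05,.058))
print("plateT",circ("top",T([(573,370),(761,368),(667,277),(667,462)]),0,.079))
print("plateS",circ("side",S([(415,75),(612,70),(512,14),(510,126)]),0,.079))
for n,c,p in[("fullS","side",S([(437,244),(514,278)])),("fullT","top",T([(357,472),(348,518)])),("emptyS","side",S([(315,440),(416,471)])),("emptyT","top",T([(143,470),(146,544)]))]:
    print(n,onz(c,p,.045)[:,:2].ravel())
h=onz("top",T([(318,280),(305,445),(420,455),(436,285)]),.3)[:,:2];print("head",h)
h=onz("side",S([(450,75),(523,12)]),.2)[:,:2];print("headfrontS",h)
print("ped",onz("side",S([(300,140),(187,232),(40,155)]),.018)[:,:2])
```

```text
ring (array([0.6519, 0.0011]), array([ 0.6533,  1.1968,  0.3747, -1.372 ,  0.8736,  1.4571]))
ringT (array([0.6471, 0.0043]), array([ 1.2436, -0.8455, -0.9128]))
fullrim (array([0.6477, 0.0096]), array([-1.6669,  0.0919,  0.6839,  1.1351, -2.122 ]))
emptyrimS (array([0.6344, 0.213 ]), array([-1.2361,  0.6672,  0.8153,  0.884 , -1.8978]))
emptyrimT (array([0.6324, 0.2116]), array([-0.245 , -0.2438, -0.3468,  0.2698,  0.2539]))
plateT (array([ 0.6369, -0.2405]), array([2.8263, 2.8366, 2.2484, 2.2407]))
plateS (array([ 0.6378, -0.2414]), array([1.7448, 1.8009, 1.7635, 1.4341]))
fullS [0.5716 0.0258 0.5117 0.0348]
fullT [0.5477 0.0281 0.5096 0.0363]
emptyS [0.5586 0.2064 0.4956 0.2027]
emptyT [0.5536 0.2062 0.4918 0.2041]
head [[ 0.652   0.046 ]
 [ 0.5362  0.0568]
 [ 0.5274 -0.0221]
 [ 0.6465 -0.0361]]
headfrontS [[ 0.5485  0.0452]
 [ 0.5377 -0.0353]]
ped [[ 0.7324 -0.064 ]
 [ 0.7495  0.0594]
 [ 0.8983  0.0322]]
```

Emit:
jog_arm(steps="0 0 -2.31 0.015 0.0275 0 1;0 0 -2.31 0.015 0.0275 0 1;0 0 -2.31 0.015 0.0275 0 1;0 0 -2.31 0.015 0.0275 0 1;0 0 -2.31 0.015 0.0275 0 1;0 0 -2.31 0.015 0.0275 0 1;0 0 -2.31 0.015 0.0275 0 1;0 0 -2.31 0.015 0.0275 0 1;0 0 -2.31 0.015 0.0275 0 1;0 0 -2.31 0.015 0.0275 0 1;-0.42 -2.46 0 0.015 0.0275 0 1;-0.42 -2.46 0 0.015 0.0275 0 1;-0.42 -2.46 0 0.015 0.0275 0 1;-0.42 -2.46 0 0.015 0.0275 0 1;-0.42 -2.46 0 0.015 0.0275 0 1;-0.42 -2.46 0 0.015 0.0275 0 1;-0.42 -2.46 0 0.015 0.0275 0 1;-0.42 -2.46 0 0.015 0.0275 0 1;-0.42 -2.46 0 0.015 0.0275 0 1;-0.42 -2.46 0 0.015 0.0275 0 1", force=30)

```text
time: 2.77
position: [0.4216, 0.0408, 0.2502]
orientation: [0.018, 0.972, -0.083, 0.217]
ft_force: [1.5, -0.7, 0.7]
finger_gap: 0.0884
grasp_force: 0.0
```

Emit:
jog_arm(steps="0 0 0 0.0135 0 -0.0195 1;0 0 0 0.0135 0 -0.0195 1;0 0 0 0.0135 0 -0.0195 1;0 0 0 0.0135 0 -0.0195 1;0 0 0 0.0084 -0.0014 -0.018 1;0 0 0 0.0084 -0.0014 -0.018 1;0 0 0 0.0084 -0.0014 -0.018 1;0 0 0 0.0084 -0.0014 -0.018 1;0 0 0 0 0 0 1")

```text
time: 3.52
position: [0.5083, 0.0334, 0.097]
orientation: [0.018, 0.973, -0.083, 0.213]
ft_force: [-0.7, 0.7, -0.7]
finger_gap: 0.0881
grasp_force: 0.0
```

Run:
```python
from h import *
b=save("side","s1");c=cv2.resize(b[180:300,180:340][:,:,::-1],None,fx=5,fy=5,interpolation=cv2.INTER_CUBIC)
s=manip.read_state();p=np.array(s["position"]);print(p,s["orientation"])
q=proj("side",[p,[.538,.030,.036],[.535,.031,.042]]);print(q)
for u,v in q:cv2.circle(c,(int((u-180+.5)*5),int((v-180+.5)*5)),4,(0,0,255),-1)
cv2.imwrite("pics/c2.png",c)
```

```text
[0.50825764 0.03353472 0.09856154] [ 0.01801811  0.97316009 -0.08316957  0.21381675]
[[279.6044436  243.17544224]
 [269.70399153 257.695072  ]
 [270.55414793 256.53554314]]
```

View pics/c2.png

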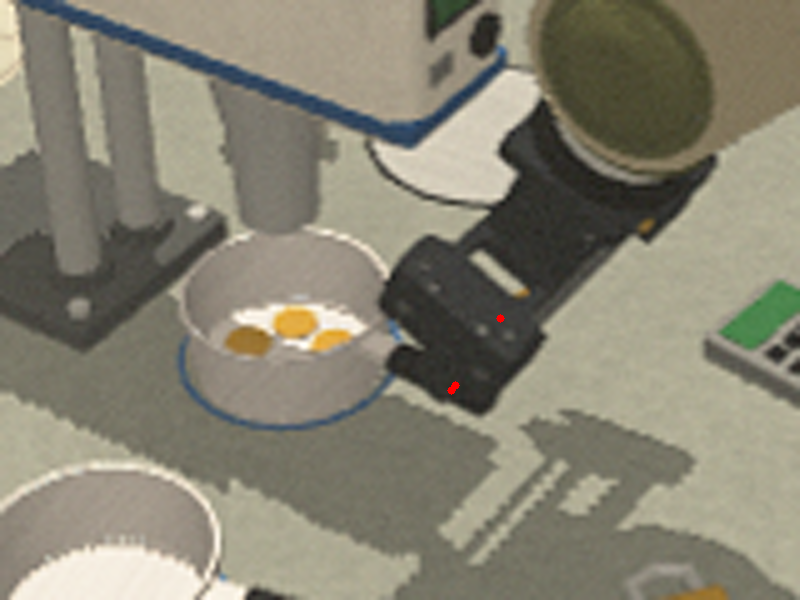

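The near finger is above and behind the handle, and the target dots lie on the black grip at crop (455,388). The path under the head's edge is clear, so I advance and close.

Emit:
jog_arm(steps="0 0 0 0.006 -0.0007 -0.0125 1;0 0 0 0.006 -0.0007 -0.0125 1;0 0 0 0.006 -0.0007 -0.0125 1;0 0 0 0.006 -0.0007 -0.0125 1;0 0 0 0.006 -0.0007 -0.0125 1;0 0 0 0 0 0 1;0 0 0 0 0 0 -0.3;0 0 0 0 0 0 -1;0 0 0 0 0 0 -1;0 0 0 0 0 0 -1;0 0 0 0 0 0 -1;0 0 0 0 0 0 -1", force=30)

```text
time: 4.57
position: [0.5387, 0.0301, 0.0376]
orientation: [0.018, 0.973, -0.083, 0.216]
ft_force: [-0.0, -0.3, -0.4]
finger_gap: 0.0504
grasp_force: 0.0
```

Emit:
jog_arm(steps="0 0 0 0 0 0 -1;0 0 0 0 0 0 -1;0 0 0 0 0 0 -1;0 0 0 0 0 0 -1;0 0 0 0 0 0 -1;0 0 0 0 0 0 -1;0 0 0 0 0 0 -1;0 0 0 0 0 0 -1")

```text
time: 5.23
position: [0.5387, 0.03, 0.0372]
orientation: [0.018, 0.973, -0.083, 0.215]
ft_force: [0.1, -2.0, -0.3]
finger_gap: 0.0174
grasp_force: 29.9
```

Run:
```python
from h import *
s=manip.read_state();print(s["position"],s["ft_force"],s["ft_torque"],s["finger_gap"],s["grasp_force"])
```

```text
[0.53867999 0.02998966 0.03718605] [ 0.11996236 -2.04298728 -0.25139217] [-0.08044242  0.2317734  -0.29446462] 0.017384456171774906 29.881749395281076
```

Emit:
jog_arm(steps="0 0 0 0 -0.004 0 -1;0 0 0 -0.0006 -0.008 0 -1;0 0 0 -0.0006 -0.012 0 -1;0 0 0 -0.0006 -0.014 0 -1;0 0 0 -0.0006 -0.014 0 -1;0 0 0 -0.0006 -0.014 0 -1;0 0 0 -0.0006 -0.014 0 -1;0 0 0 -0.0006 -0.010 0 -1;0 0 0 -0.0006 -0.006 0 -1;0 0 0 0 0 0 -1")

```text
time: 6.07
position: [0.5338, -0.0671, 0.0372]
orientation: [0.018, 0.973, -0.084, 0.215]
ft_force: [-0.6, -0.7, -1.3]
finger_gap: 0.0174
grasp_force: 29.8
```

Smooth: low forces, same height. I continue the remaining 154 mm.

Emit:
jog_arm(steps="0 0 0 0 -0.004 0 -1;0 0 0 -0.0006 -0.008 0 -1;0 0 0 -0.0006 -0.012 0 -1;0 0 0 -0.0006 -0.014 0 -1;0 0 0 -0.0006 -0.014 0 -1;0 0 0 -0.0006 -0.014 0 -1;0 0 0 -0.0006 -0.014 0 -1;0 0 0 -0.0006 -0.014 0 -1;0 0 0 -0.0006 -0.014 0 -1;0 0 0 -0.0006 -0.014 0 -1;0 0 0 -0.0006 -0.012 0 -1;0 0 0 -0.0006 -0.010 0 -1;0 0 0 0 -0.006 0 -1;0 0 0 0 -0.004 0 -1;0 0 0 0 0 0 -1;0 0 0 0 0 0 -1")

```text
time: 7.4
position: [0.5274, -0.2199, 0.0372]
orientation: [0.018, 0.973, -0.083, 0.215]
ft_force: [1.0, -0.7, -0.7]
finger_gap: 0.0173
grasp_force: 29.8
```

Run:
```python
from h import *
a=save("top","t3");b=save("side","s3")
A=cv2.resize(a[130:240,270:400],None,fx=4,fy=4,interpolation=cv2.INTER_CUBIC);B=cv2.resize(b[150:260,220:290],None,fx=4,fy=4,interpolation=cv2.INTER_CUBIC)
cv2.imwrite("pics/c3.png",np.hstack([A,B])[:,:,::-1])
```

```text
(no output)
```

View pics/c3.png

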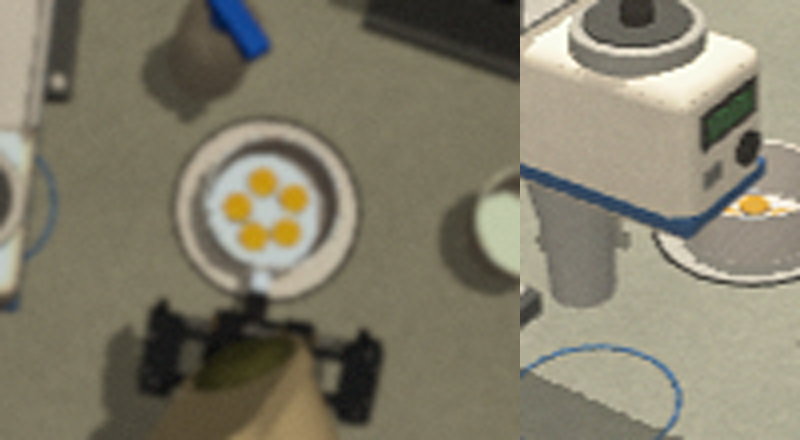

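The pan is centred on the plate (pan centre about (264,209) against plate (266,209) in the crop), and all five tokens are in it. I release and back out along the tool axis.

Emit:
jog_arm(steps="0 0 0 0 0 0 -0.3;0 0 0 0 0 0 0;0 0 0 0 0 0 0.3;0 0 0 0 0 0 0.3;0 0 0 0 0 0 0.3;0 0 0 0 0 0 0.3;0 0 0 0 0 0 0.3;0 0 0 0 0 0 0.3;0 0 0 -0.004 0.0007 0.009 0.3;0 0 0 -0.0113 0.0019 0.0244 1;0 0 0 -0.0113 0.0019 0.0244 1;0 0 0 -0.0113 0.0019 0.0244 1;0 0 0 -0.0113 0.0019 0.0244 1;0 0 0 -0.0113 0.0019 0.0244 1;0 0 0 0 0 0 1")

```text
time: 8.75
position: [0.4666, -0.2105, 0.173]
orientation: [0.02, 0.972, -0.083, 0.218]
ft_force: [-0.2, -0.7, 0.9]
finger_gap: 0.0885
grasp_force: 0.0
```

Emit:
jog_arm(steps="0 0 0.645 0.0004 0.0207 -0.0018 1;0 0 0.645 0.0004 0.0207 -0.0018 1;0 0 0.645 0.0004 0.0207 -0.0018 1;0 0 0.645 0.0004 0.0207 -0.0018 1;0 0 0.645 0.0004 0.0207 -0.0018 1;0 0 0.645 0.0004 0.0207 -0.0018 1;0 0 0.645 0.0004 0.0207 -0.0018 1;0 0 0.645 0.0004 0.0207 -0.0018 1;0 0 0.645 0.0004 0.0207 -0.0018 1;0 0 0.645 0.0004 0.0207 -0.0018 1;0 0 0.645 0.0004 0.0207 -0.0018 1;0 0 0.645 0.0004 0.0207 -0.0018 1;0 0 0.645 0.0004 0.0207 -0.0018 1;0 0 0.645 0.0004 0.0207 -0.0018 1;0 0 0.645 0.0004 0.0207 -0.0018 1;0 0 0.645 0.0004 0.0207 -0.0018 1;0 0 0.645 0.0004 0.0207 -0.0018 1;0 0 0.645 0.0004 0.0207 -0.0018 1;0 0 0.645 0.0004 0.0207 -0.0018 1;0 0 0.645 0.0004 0.0207 -0.0018 1")

```text
time: 10.42
position: [0.4745, 0.2053, 0.132]
orientation: [-0.006, 0.976, 0.027, 0.216]
ft_force: [-0.0, -0.2, -0.8]
finger_gap: 0.0877
grasp_force: 0.0
```

Run:
```python
from h import *
b=save("side","s4");a=save("top","t4")
s=manip.read_state();p=np.array(s["position"]);print(p,s["orientation"])
x0,y0=160,215
c=cv2.resize(b[y0:y0+120,x0:x0+130][:,:,::-1],None,fx=5,fy=5,interpolation=cv2.INTER_CUBIC)
q=proj("side",[[.518,.206,.042]])
# predicted spout ring
for cc,col in(((.650,.002),(0,0,255)),):
    t=np.linspace(0,2*np.pi,60);R=np.c_[cc[0]+.061*np.cos(t),cc[1]+.061*np.sin(t),0*t]
    q=np.vstack([q,proj("side",R)])
for u,v in q:cv2.circle(c,(int((u-x0+.5)*5),int((v-y0+.5)*5)),2,col,-1)
cv2.imwrite("pics/c4.png",c)
```

```text
[0.47433195 0.2060687  0.1318586 ] [-0.00646473  0.97601416  0.02821026  0.21577478]
```

View pics/c4.png

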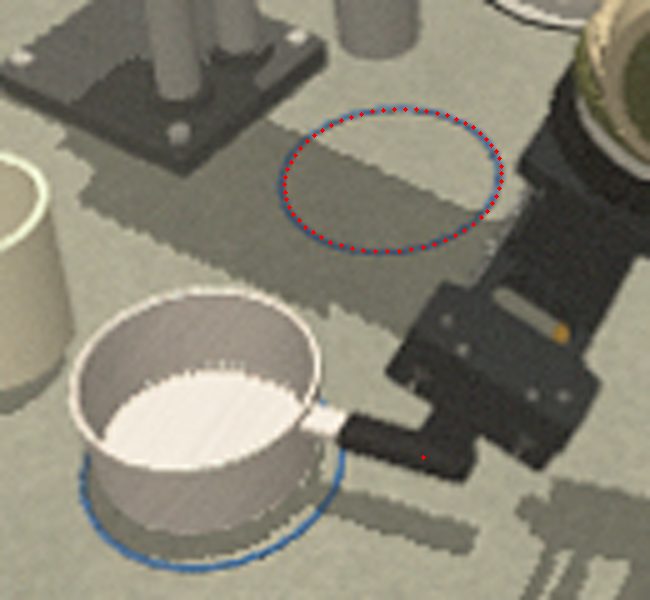

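The spout ring matches the projected circle at (0.650, 0.002), and the grip dot sits on the empty pan's handle at crop (425,457). I advance and close.

Emit:
jog_arm(steps="0 0 0 0.0078 0 -0.016 1;0 0 0 0.0078 0 -0.016 1;0 0 0 0.0078 0 -0.016 1;0 0 0 0.0078 0 -0.016 1;0 0 0 0.0078 0 -0.016 1;0 0 0 0.0078 0 -0.016 1;0 0 0 0 0 0 1;0 0 0 0 0 0 -1;0 0 0 0 0 0 -1;0 0 0 0 0 0 -1;0 0 0 0 0 0 -1;0 0 0 0 0 0 -1;0 0 0 0 0 0 -1;0 0 0 0 0 0 -1;0 0 0 0 0 0 -1;0 0 0 0 0 0 -1;0 0 0 0 0 0 -1;0 0 0 0 0 0 -1;0 0 0 0 0 0 -1;0 0 0 0 0 0 -1", force=30)

```text
time: 12.18
position: [0.5216, 0.2043, 0.0362]
orientation: [-0.006, 0.976, 0.027, 0.216]
ft_force: [-0.4, 0.7, -0.0]
finger_gap: 0.0176
grasp_force: 30.0
```

Run:
```python
from h import *
s=manip.read_state();print(s["position"],s["ft_force"],s["finger_gap"],s["grasp_force"])
```

```text
[0.52158988 0.20425172 0.03619005] [-0.39964363  0.6931551  -0.01012066] 0.01761530786705816 29.978816471993923
```

Emit:
jog_arm(steps="0 0 0 0.001 -0.004 0 -1;0 0 0 0.001 -0.008 0 -1;0 0 0 0.001 -0.012 0 -1;0 0 0 0.001 -0.014 0 -1;0 0 0 0.001 -0.014 0 -1;0 0 0 0.001 -0.014 0 -1;0 0 0 0.001 -0.014 0 -1;0 0 0 0.001 -0.014 0 -1;0 0 0 0.001 -0.014 0 -1;0 0 0 0.001 -0.014 0 -1;0 0 0 0.001 -0.014 0 -1;0 0 0 0.001 -0.014 0 -1;0 0 0 0.001 -0.014 0 -1;0 0 0 0.001 -0.014 0 -1;0 0 0 0.001 -0.012 0 -1;0 0 0 0.001 -0.008 0 -1;0 0 0 0.001 -0.006 0 -1;0 0 0 0 -0.004 0 -1;0 0 0 0 0 0 -1;0 0 0 0 0 0 -1")

```text
time: 13.85
position: [0.5386, -0.0038, 0.0362]
orientation: [-0.006, 0.976, 0.026, 0.216]
ft_force: [-0.0, -0.3, -1.4]
finger_gap: 0.0174
grasp_force: 30.0
```

Run:
```python
from h import *
b=save("side","s5")
x0,y0=190,215
c=cv2.resize(b[y0:y0+70,x0:x0+110][:,:,::-1],None,fx=6,fy=6,interpolation=cv2.INTER_CUBIC)
t=np.linspace(0,2*np.pi,60);R=np.c_[.65+.058*np.cos(t),.002+.058*np.sin(t),.05+0*t]
for u,v in proj("side",R):cv2.circle(c,(int((u-x0+.5)*6),int((v-y0+.5)*6)),2,(0,0,255),-1)
cv2.imwrite("pics/c5.png",c)
```

```text
(no output)
```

View pics/c5.png

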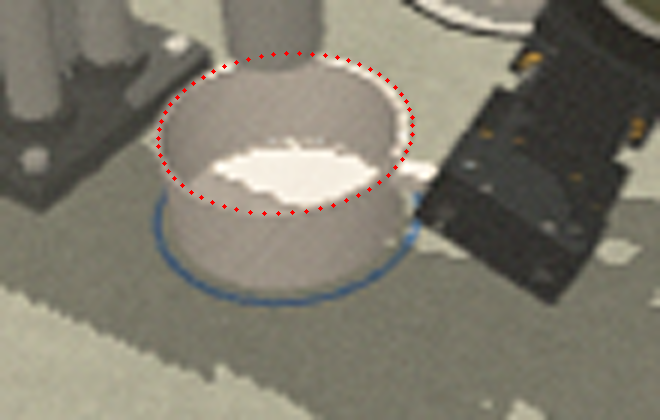

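The pan's rim coincides with the predicted circle, so it is centred within about 2 mm. I release and back out along the tool axis.

Emit:
jog_arm(steps="0 0 0 0 0 0 -0.3;0 0 0 0 0 0 0;0 0 0 0 0 0 0.3;0 0 0 0 0 0 0.3;0 0 0 0 0 0 0.3;0 0 0 0 0 0 0.3;0 0 0 0 0 0 0.3;0 0 0 0 0 0 0.3;0 0 0 -0.004 -0.0002 0.009 0.3;0 0 0 -0.0113 -0.0006 0.0244 0.3;0 0 0 -0.0113 -0.0006 0.0244 0.3;0 0 0 -0.0113 -0.0006 0.0244 0.3;0 0 0 -0.0113 -0.0006 0.0244 0.3;0 0 0 -0.0113 -0.0006 0.0244 0.3;0 0 0 -0.02 0 0.01 0.3;0 0 0 -0.02 0 0.01 0.3;0 0 0 0 0 0 0.3;0 0 0 0 0 0 0.3")

```text
time: 15.4
position: [0.4381, -0.0071, 0.1878]
orientation: [-0.006, 0.976, 0.027, 0.217]
ft_force: [0.7, -1.0, 0.1]
finger_gap: 0.0575
grasp_force: 0.0
```

Run:
```python
from h import *
a=save("top","t6");b=save("side","s6")
A=cv2.resize(a[120:240,170:370],None,fx=2,fy=2);B=cv2.resize(b[180:300,180:380],None,fx=2,fy=2)
cv2.imwrite("pics/c6.png",np.hstack([A,B])[:,:,::-1])
```

```text
(no output)
```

View pics/c6.png

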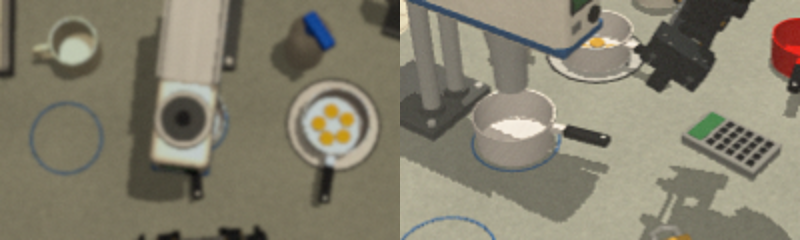

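The token pan stands on the plate with five tokens (crop (333,125)), the empty pan is in the spout ring, and the gripper is clear.

```bash
python3 -c "
from bench import manip
print(manip.hand_in())"
```

```text
the job is handed in; nothing more can be done
None
```

The job is handed in: in the last pictures the token pan is on the weigh plate with all five tokens, the empty pan is centred under the spout, and both are let go. The hand-in gave no verdict.

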